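# Open the push-to-open calibration cabinet

### The arm

A 6-joint arm with a two-finger parallel gripper is mounted at the origin on the work surface. World frame = base frame: x ahead of the robot, y to its left, z up, the work surface at z = 0. Lengths are in m, angles in rad, forces in N, time in s.
With the tool pointing down it reaches from about 0.375 to 0.925 m from the base axis. Payload 5.7 kg.
Tool frame: the origin (TCP) lies midway between the tips of the shut fingers; the grasp point (between the pads) lies 19 mm behind it; z points along the fingers, y is the line along which they close (so a half turn about z gives the same grasp; the last joint's range is limited). The gripper opens to 88 mm and grips with 3 to 60 N. Pads are 20 mm wide; open, the fingers measure 115 mm over their backs; the gripper's body (75 mm by 178 mm) begins 61 mm behind the grasp point.
Start: joints at [-1.345, 0.359, 1.51, -0, 1.272, -0.115], TCP at [0.201, -0.565, 0.223] pointing down, gripper open.
Joint ranges: [-2.97, 2.97], [-1.01, 2.36], [0.21, 2.38], [-0.96, 4.11], [0.2, 2.71], [-2.98, 2.98]. Speed limits (rad/s): [2.39, 2.39, 3.14, 3.14, 3.14, 3.14].

### API

Orientations are given as a unit quaternion [x, y, z, w].
In Python, from bench import move_ptp, servo_line, goto_joints, move_gripper, sleep, inverse_kinematics, capture, PlanningError, close_job, spot_in, silhouettes, current_clock, current_joint_pos, current_qvel, current_joint_torque, current_position, current_orientation, current_force, current_torque, current_finger_gap, current_grip_force gives the robot as it stands. Calls block until the motion is done:
- move_ptp(position, orientation): joint-space move of the TCP to a pose.
- servo_line(position, orientation=None, rate=0.15, contact_N=None): straight line of the TCP; orientation=None keeps the orientation; rate is the mean speed in m/s. With contact_N (N) it stops when the force on the tool has changed by that much, and returns True; else False.
- goto_joints(angles): joint-space move.
- move_gripper(opening): finger opening in m; the grip force is fixed at half the most; returns when the fingers have stopped.
- sleep(seconds).
- inverse_kinematics(position, orientation): joint angles nearest the present ones, or None.
- capture(name): name is "scene" or "top"; returns a dict with "image" (480x640x3 uint8, blue, green, red), "range_z" (480x640 float32, m along the optical axis (not along the pixel's ray), 0 where there is no reading), "intrinsics" (3x3 intrinsics, pixels), "R" (3x3) and "t" (3): a world point X has camera coordinates R X + t. Camera axes: x right, y down, z forward; pixel columns grow to the right and rows downward; lengths in m; the calibration is good to about 2 mm. A picture is of the moment at which its call begins.
A pose or a line that the arm cannot do raises PlanningError and nothing moves.
- close_job(): hands the job in; it is judged then, once.
Trained networks look in the newest picture that a camera, given by its name, has taken for a name from the list of things; names that differ only in an ending like _2 or _b are one class to them, and where a whole thing is asked for, a point or a joint stands for the part that bears it (a point fixed in the world has none). Each returns a list of dicts, best first, with "conf" (0 to 1); they miss things now and then, are a little off and sometimes report something else, mostly with a low value. They report only what shows in the picture. A call takes as long as a camera call. They do not tell look-alikes from the thing itself.
- spot_in(camera, query): "xy" ([column, row] in pixels, amid what is visible of it).
- silhouettes(camera, query): "region" (480x640 bool, what is visible of it) and "xy" ([column, row] in pixels, amid what is visible of it).
Readings, each from a call of its own:
- current_clock(): time.
- current_joint_pos(): joint angles.
- current_qvel(): joint speeds.
- current_joint_torque(): joint torques, N m.
- current_position(): TCP position.
- current_orientation(): TCP orientation.
- current_force(): force on the tool from outside, world axes, zero at the start.
- current_torque(): the same for the moment, N m.
- current_finger_gap(): finger opening in m.
- current_grip_force(): force on a finger pad.
Only numpy, scipy, OpenCV 4.12 (cv2) and the standard library are available. Lean on these libraries where they do the work, as an engineer would, in place of code of your own. Each camera call takes 0.05 s, during which the arm holds its last target. There are 200 camera calls.

### The job

Two small beige cabinets with push-to-open doors stand on the RF bench. Push the door of the one with the orange label in until its spring catch lets go and pops it ajar, then swing that door wide open, about square to the cabinet's front or further, so that the calibration standards inside can be reached. Leave the door of the cabinet with the blue label shut.

Things in the scene. Friction and masses are not known exactly. Their poses are not given: they have to be found in the camera images.
- cal_box: Cabinet to open: beige, orange label on roof and door; fixed, 160 (x) by 130 (y) by 125 mm high, 4 mm walls. Origin: centre of its underside, z up. Its front is the plane y = -65 mm, outward is -y. The inset door is flush with it and as high as the roof. Upright hinge line at x = -74, y = -65 mm (end nearer the robot); free edge when shut at x = +74 mm.
- cal_door_push (a point): Point to push: a black dot (18 mm) on the orange-labelled door's outer face, 125 mm from the hinge, 90 mm above the bench; moves with the door. The door is a flat panel, 148 mm long, 8 mm thick, top at 125 mm, no handle. A hook on its inner face near the free edge, and the catch, lie below 65 mm: keep fingertips above 70 mm there.
- cal_door (a joint): Angle of the orange-labelled door, rad: 0 shut, -0.05 pushed in to its stop, 1.57 square to the front, 1.8 limit; opens clockwise seen from above. Push the dot 4 to 6 mm in (about 3 N, then the stop) and let go: a spring swings it to about 0.6, leaving about 75 mm between free edge and front. From there it swings freely with light friction and stays where left.
- spare_door (a joint): The same angle for the door of the other cabinet, which looks and works the same but has blue labels. It starts shut (0) and must stay shut.
Things that resemble listed ones, but are neither listed nor needed, are in the scene too. What is shaped like the part that bears spare_door but pink is not meant.

How it is judged:
On the way, in this order (a step that is already met when the one before it is completed fails the run):
1. the orange-labelled door is pushed in (value of joint cal_door below -0.02 rad).
2. its catch has let go and it stands ajar (value of joint cal_door between 0.3 and 0.9 rad), for 0.2 s.
At the end, for the whole second after the job is handed in: The orange-labelled door stands still, open by more than 1.3 rad (75 degrees), and the blue-labelled door is shut (within 0.05 rad) (value of joint cal_door above 1.3 rad and velocity of joint cal_door between -0.05 and 0.05 rad/s and value of joint spare_door below 0.05 rad); the robot touches nothing.
It fails at once if the blue-labelled door popped open (value of joint spare_door above 0.1 rad).
It also fails if it takes over 42 s, if anything falls off the work surface, if the arm or the gripper's body presses on something with over 40 N, if the wrist force passes 120 N, or if a joint passes its speed limit or range.

## Working session

There is one attempt and no reset: what is moved stays moved. The work goes in short steps, each a Python script; the robot and the scene stay as the last script left them, time stands still between calls to the robot, and variables do not carry over. Pictures are saved under pics/ and viewed, at most 10 in all, crops included, and the job is handed in when it is done.

```bash
mkdir -p pics
cat > h.py <<'E'
from bench import *
import numpy as np, cv2
def world(c,u,v,z=None):
    z=c["range_z"][int(v),int(u)] if z is None else z
    K=np.array(c["intrinsics"]);p=np.linalg.inv(K)@[u,v,1]*z
    return np.array(c["R"]).T@(p-np.array(c["t"]))
def cloud(c):
    K=np.array(c["intrinsics"]);v,u=np.mgrid[:480,:640];z=c["range_z"]
    p=np.stack([(u-K[0,2])/K[0,0]*z,(v-K[1,2])/K[1,1]*z,z],-1)
    return (p-np.array(c["t"]))@np.array(c["R"])
E
python3 - <<'E'
from h import *
for n in("scene","top"):
    c=capture(n);cv2.imwrite(f"pics/{n}0.png",c["image"])
    for q in("cal_box","cal_door_push","cal_door","spare_door"):
        for d in spot_in(n,q):
            print(n,q,round(d["conf"],2),np.round(d["xy"]),np.round(world(c,*d["xy"]),3))
E
```

```text
scene cal_box 0.59 [334. 388.] [0.557 0.295 0.127]
scene cal_door_push 0.92 [307. 368.] [ 0.576  0.202 -0.002]
scene cal_door 0.69 [310. 369.] [0.584 0.235 0.129]
scene spare_door 0.76 [238. 125.] [ 0.446 -0.432  0.125]
scene spare_door 0.58 [242. 214.] [ 0.55  -0.186  0.125]
scene spare_door 0.51 [314. 366.] [0.574 0.233 0.126]
scene spare_door 0.5 [313.  96.] [ 0.224 -0.421  0.123]
top cal_box 0.81 [203. 187.] [ 0.287 -0.024  1.423]
top cal_door_push 0.58 [226. 181.] [0.564 0.223 0.126]
top cal_door 0.9 [230. 181.] [0.575 0.222 0.076]
top spare_door 0.77 [394. 194.] [ 0.567 -0.215  0.006]
top spare_door 0.59 [293. 261.] [ 0.377  0.057 -0.003]
top spare_door 0.53 [486. 233.] [ 0.449 -0.425  0.131]
top spare_door 0.28 [229. 186.] [0.559 0.218 0.098]
```

View pics/scene0.png

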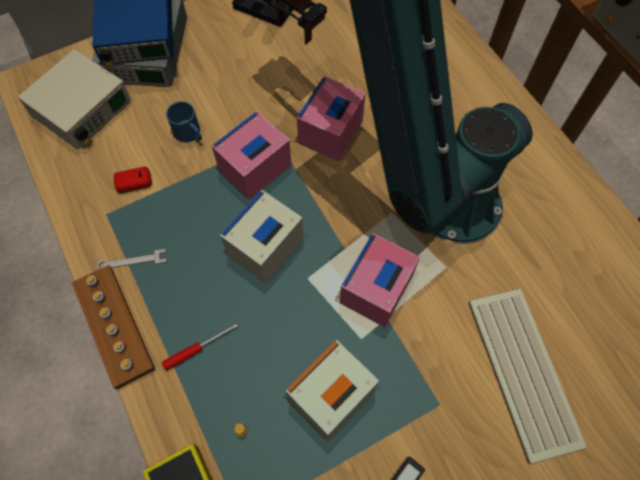

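View pics/top0.png

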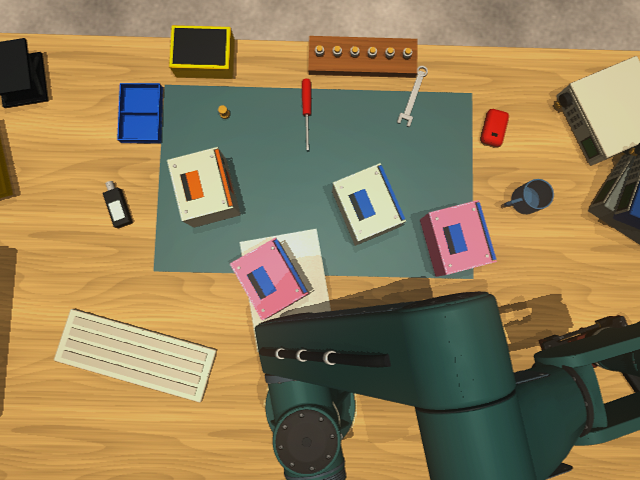

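The scene view shows the orange-labelled beige cabinet at (334,388), which is (200,187) in top. The blue-labelled beige one is at (263,235), or (368,203) in top. The pink look-alikes are at (252,152), (332,118) and (380,278). The one meant is the beige one with the orange roof label and orange door edge, its door facing -y. Next I'll fit its pose and confirm it in a crop.

Run:
```python
from h import *
R=[]
for n,(u,v) in (("top",(200,187)),("scene",(334,388))):
    c=capture(n);P=cloud(c)
    m=(abs(P[...,2]-.125)<.012)&(c["range_z"]>0)&(np.hypot(P[...,0]-.56,P[...,1]-.28)<.13)
    _,lab=cv2.connectedComponents(m.astype(np.uint8));l=np.bincount(lab[m]).argmax();m=lab==l
    # corners via ray intersection with z=.125
    r=cv2.minAreaRect((P[m][:,:2]*1000).astype(np.float32));print(n,r,np.median(P[m][:,2]),cv2.boxPoints(r).round(0).tolist())
    hsv=cv2.cvtColor(c["image"],cv2.COLOR_BGR2HSV);o=(hsv[...,0]<18)&(hsv[...,1]>150)&(hsv[...,2]>100)&m
    k,lb,st,ce=cv2.connectedComponentsWithStats(o.astype(np.uint8))
    for i in range(1,k):
        if st[i,4]>20:
            q=P[lb==i][:,:2]*1000;print(" orange",st[i,4],q.mean(0).round(1),cv2.minAreaRect(q.astype(np.float32)))
    im=c["image"].copy();cs,_=cv2.findContours(m.astype(np.uint8),0,1)
    cr=cv2.resize(im[v-70:v+70,u-90:u+90],None,fx=3,fy=3,interpolation=2);R.append(cr)
cv2.imwrite("pics/crop.png",cv2.resize(np.vstack([R[0],R[1]]) ,(385,600)) if R[0].shape==R[1].shape else R[0])
```

```text
top ((556.4461669921875, 286.3144226074219), (161.90574645996094, 130.832763671875), 16.6798038482666) 0.1265959524937056 [[460.0, 326.0], [498.0, 200.0], [653.0, 247.0], [615.0, 372.0]]
 orange 201 [574.2 228. ] ((574.6295166015625, 228.14341735839844), (148.9481658935547, 9.005611419677734), 16.648639678955078)
 orange 342 [553.1 300.6] ((553.123779296875, 300.65673828125), (73.1328353881836, 31.501266479492188), 16.625856399536133)
scene ((557.8790893554688, 287.604736328125), (160.94223022460938, 131.20111083984375), 16.590818405151367) 0.12591941049700708 [[462.0, 327.0], [499.0, 202.0], [654.0, 248.0], [616.0, 373.0]]
 orange 273 [575.4 230.7] ((574.742431640625, 229.88250732421875), (144.91505432128906, 8.291348457336426), 16.474029541015625)
 orange 432 [554.2 302.1] ((553.7274169921875, 301.99566650390625), (67.90491485595703, 30.146343231201172), 16.15450668334961)
```

View pics/crop.png

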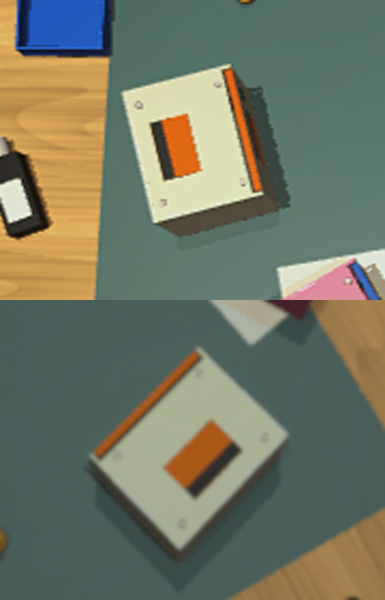

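The crop confirms it: beige body, orange roof label and orange door edge, front facing right (world -y). Centre is (0.557, 0.287), yaw 16.6°. Next I'll push the door.

```bash
cat >> h.py <<'E'
from scipy.spatial.transform import Rotation as Ro
C=np.array([.5572,.287]);Y=np.deg2rad(16.6);c_,s_=np.cos(Y),np.sin(Y)
def W(x,y,z): return [C[0]+c_*x-s_*y, C[1]+s_*x+c_*y, z]
def down(ydir,flip=False):  # tool z down, tool y along box-frame angle ydir
    a=Y+ydir+(np.pi if flip else 0); y=np.array([np.cos(a),np.sin(a),0]);z=np.array([0,0,-1.]);x=np.cross(y,z)
    return Ro.from_matrix(np.stack([x,y,z],1)).as_quat()
E
python3 - <<'E'
from h import *
t0=current_clock()
qs=[down(0,f) for f in(False,True)]
p=W(.051,-.065-.05,.088)
for f in (0,1): print(inverse_kinematics(p,qs[f]))
def cost(q):
    j=inverse_kinematics(p,q);return 9 if j is None else abs(j[5])
q=min(qs,key=cost);np.save("q.npy",q)
move_gripper(0)
move_ptp(W(.051,-.115,.25),q)
servo_line(p,rate=.2)
f0=np.array(current_force())
hit=servo_line(W(.051,-.045,.088),rate=.03,contact_N=10)
pp=np.array(current_position());d=pp[:2]-C
print(hit,"box y",-s_*d[0]+c_*d[1],np.array(current_force())-f0)
servo_line(W(.051,-.20,.088),rate=.3)
servo_line(W(.051,-.20,.2),rate=.3)
sleep(.3)
print(current_clock()-t0,current_clock())
c=capture("top");cv2.imwrite("pics/a.png",c["image"])
E
```

```text
[ 1.87516055e-01  5.84395740e-01  1.48792463e+00 -4.44089210e-16
  1.06927228e+00 -1.02208600e-01]
None
True box y -0.06947541257397662 [ 2.44942095 -3.04224462  2.95588706]
8.2667 8.8667
```

View pics/a.png

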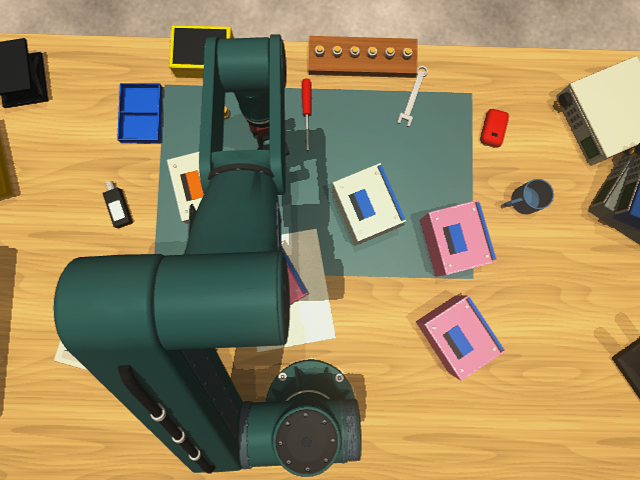

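The arm covers the door in the top view; only the roof label at (193,186) shows. I'll check from the scene camera.

Run:
```python
from h import *
c=capture("scene");cv2.imwrite("pics/b.png",cv2.resize(c["image"][270:470,220:460],None,fx=3,fy=3,interpolation=2))
hsv=cv2.cvtColor(c["image"],cv2.COLOR_BGR2HSV);o=(hsv[...,0]<18)&(hsv[...,1]>150)&(hsv[...,2]>100)
P=cloud(c);o&=abs(P[...,2]-.125)<.01
k,lb,st,ce=cv2.connectedComponentsWithStats(o.astype(np.uint8))
for i in range(1,k):
    if st[i,4]>15:
        q=(P[lb==i][:,:2]-C)@np.array([[c_,-s_],[s_,c_]])*1000
        print(st[i,4],ce[i],q.mean(0).round(),cv2.boxPoints(cv2.minAreaRect(q.astype(np.float32))).round().tolist())
```

```text
260 [302.03846154 349.08461538] [  -9. -103.] [[-73.0, -65.0], [47.0, -149.0], [52.0, -142.0], [-67.0, -57.0]]
435 [336.50804598 389.93793103] [ 1. 15.] [[-33.0, 1.0], [35.0, -0.0], [35.0, 30.0], [-32.0, 31.0]]
```

View pics/b.png

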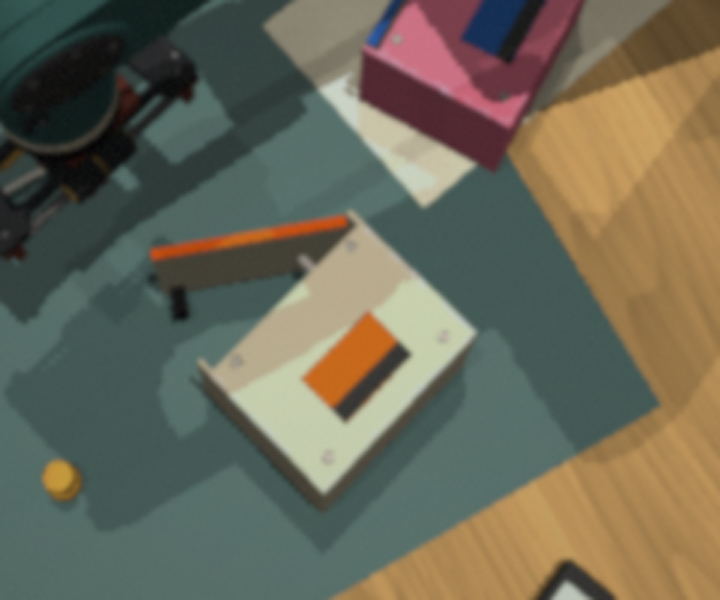

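The door stands ajar at about 0.61 rad, with its edge in the crop from (350,218) to (152,252). Next I'll enter behind it near the free edge and sweep about the hinge.

Run:
```python
from h import *
q=np.load("q.npy")
def F(a,z=.088,r=.122,d=.025):
    return W(-.074+r*np.cos(a)+d*np.sin(a),-.065-r*np.sin(a)+d*np.cos(a),z)
A=np.linspace(.6,1.65,8)
print([inverse_kinematics(F(a),q) is not None for a in A])
servo_line(F(.6,.2,d=.031),rate=.2)
servo_line(F(.6,d=.031),rate=.1)
print(current_clock(),current_force())
for a in A: servo_line(F(a),rate=.06)
sleep(.2)
print(current_clock(),current_force())
servo_line(F(1.65,d=.06),rate=.08)
servo_line(F(1.65,z=.22,d=.06),rate=.2)
print(current_clock())
c=capture("scene");cv2.imwrite("pics/c.png",c["image"])
hsv=cv2.cvtColor(c["image"],cv2.COLOR_BGR2HSV);o=(hsv[...,0]<18)&(hsv[...,1]>150)&(hsv[...,2]>60)
P=cloud(c);o&=abs(P[...,2]-.125)<.01
k,lb,st,ce=cv2.connectedComponentsWithStats(o.astype(np.uint8))
for i in range(1,k):
    if st[i,4]>15:
        p=(P[lb==i][:,:2]-C)@np.array([[c_,-s_],[s_,c_]])*1000
        print(st[i,4],cv2.boxPoints(cv2.minAreaRect(p.astype(np.float32))).round().tolist())
```

```text
[True, True, True, True, True, True, True, True]
10.8417 [ 0.21191574 -0.46693638  0.37254652]
14.5 [ 0.25203602 -0.48999345  0.45157334]
15.9
230 [[-80.0, -206.0], [-71.0, -207.0], [-65.0, -64.0], [-74.0, -64.0]]
434 [[-33.0, 1.0], [35.0, -0.0], [35.0, 30.0], [-32.0, 31.0]]
```

View pics/c.png

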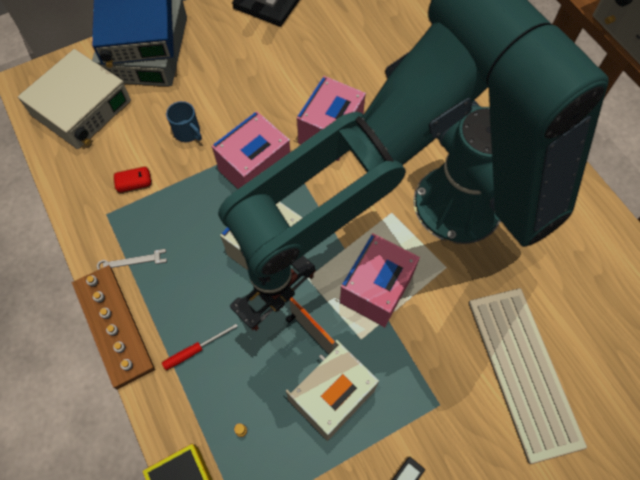

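The door stands at about 1.61 rad, edge from (335,348) to (290,295). The gripper is clear above it and the blue door hasn't been touched, so I'm handing in.

Run:
```python
from h import *
p=current_position();servo_line([p[0],p[1],p[2]+.05],rate=.15)
sleep(.5);print(close_job())
```

```text
the job is handed in; nothing more can be done
None
```

The orange-labelled door was pushed in, popped ajar to about 0.61 rad and swung open to about 1.61 rad (both measured by camera); the blue-labelled door was not touched, and the job was handed in at about 17 s with the robot clear (`close_job()` reported no verdict).

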